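Hold the sprung fittings-box lid half open with the flat lifter

ROBOT

A 6-joint arm with a two-finger parallel gripper is mounted at the origin on the work surface. World frame = base frame: x ahead of the robot, y to its left, z up, the work surface at z = 0. Lengths are in m, angles in rad, forces in N, time in s.
With the tool pointing down it reaches from about 0.325 to 0.775 m from the base axis. Payload 5.5 kg.
Tool frame: the origin (TCP) lies at the very end of the fingers, on their centre line; the grasp point (between the pads) lies behind it (r.tcp_to_grasp is the z of the grasp point in the tool frame, in m); z points along the fingers, y is the direction in which the jaws open and shut (so a half turn about z gives the same grasp; the last joint's range is limited). The gripper opens to 85 mm and grips with 20 to 120 N. Pads are 22 mm wide; open, the fingers measure 114 mm over their backs; the gripper's body (76 mm by 85 mm) begins 54 mm behind the grasp point. The pads swing forward as they close: fully open they stand 13 mm farther back than shut.
Start: joints at [1.151, 0.091, 1.231, -0, 1.82, -0.057], TCP at [0.213, 0.561, 0.231] pointing down, gripper open.
Joint ranges: [-2.87, 2.87], [-0.86, 2.18], [0.17, 2.46], [-1.51, 4.65], [0.06, 2.69], [-2.65, 2.65]. Speed limits (rad/s): [2.57, 2.57, 3.01, 3.14, 3.14, 3.14].

INTERFACE

Orientations are given as a unit quaternion [w, x, y, z].
In Python, from workcell import readout, eyes, workorder, r gives the robot as it stands.
- The arm moves only by the shell command python3 -m crank 'ROWS' [OPENING] [FORCE]. ROWS is JSON, a list of rows, each an object of numbers: "dx", "dy", "dz": the shift along the tool's x, y, z in units of 25 mm (1.0 is 25 mm); "ax", "ay", "az": the turn, a rotation vector about the tool's x, y, z in units of 10 degrees (1.0 is 10 degrees). In form: [{"dx": .., "dy": .., "dz": .., "ax": .., "ay": .., "az": ..}, ...]. A call has 1 to 10 rows; each row shifts and turns the commanded pose from where the row before left it, along the tool's axes as they then stand; what a row does not reach is not made up. A row lasts 1/8 s, in which the tool goes at most 62.5 mm and 10.7 degrees, less where a joint would pass 70% of its speed; a pose out of reach is approached as far as the arm can. A call is refused whole if a number of a shift passes 1 or a number of a turn 1, either way. A call with a gripper value outside its range is refused whole. OPENING is the gripper's target within -1 to 1 (fully open at 1, half-way at 0, shut at -1), set as the call begins (- or left out, the last holds). The fingers move at their own pace and stop on an object; FORCE is the grip in N (left out, the last holds). Time passes only in rows, so rows that do not move let the fingers close. It gives the time, the measured TCP pose, the force and the opening at its end, in the units of the state.
- readout.get_obs(): the state, without advancing time (a new reading comes with each control period).
- eyes.snapshot(name): name is "scene" or "top" or "wrist"; returns the picture (400x640x3 uint8, red, green, blue); there is no depth.
- eyes.camera_model(name): a dict with "fx", "fy", "cx", "cy" (pixels), "dist" ([k1, k2, p1, p2, k3] as OpenCV has them; the pictures are not rectified), "R" (3x3) and "t" (3): a world point X has camera coordinates R X + t. Camera axes: x right, y down, z forward; pixel columns grow to the right and rows downward; lengths in m; the calibration is good to about 2 mm. A picture is of the moment at which its call begins: read the wrist's pose just before it. camera_model takes no time and is no camera call; for the wrist camera it gives the pose at the moment of the call.
- workorder.sign_off(): hands the job in, once; it reports no verdict.
Trained networks look in the newest picture that a camera, given by its name, has taken for a name from the list of things; names that differ only in an ending like _2 or _b are one class to them, and where a whole thing is asked for, a point or a joint stands for the part that bears it (a point fixed in the world has none). Each returns a list of dicts, best first, with "conf" (0 to 1); they miss things now and then, are a little off and sometimes report something else, mostly with a low value. They report only what shows in the picture. A call takes as long as a camera call. They do not tell look-alikes from the thing itself.
- eyes.outline_of(camera, label): "pixels" (400x640 bool, what is visible of it).
- eyes.place_of(camera, label): "position" ([x, y, z] in m, in world coordinates, good to about 4 mm: a listed point, or the origin of a listed thing).
The state is a dict: "time_s": time; "joints": joint angles; "qvel": joint speeds; "joint_efforts": joint torques, N m; "ee_pos": TCP position; "ee_rot": TCP orientation; "ft_force": force on the tool from outside, world axes, zero at the start; "wrist_torque": the same for the moment, N m; "width": finger opening in m.
Only numpy, scipy, OpenCV 4.12 (cv2) and the standard library are available. Lean on these libraries where they do the work, as an engineer would, in place of code of your own. Each camera call takes 0.05 s, during which the arm holds its last target.

TASK

Take the flat-bladed lifter from the wooden tool rest, put its blade under the overhanging front edge of the fittings box's sprung lid and raise the lid, touching it only with the lifter. Hold it half open, at 45 degrees, so that somebody can pick out eyelets: finish like that, still gripping the lifter with its blade alone keeping the lid up and clear of the box, and leave the awl, the jar, the low round tin and the spool where they are.

Things in the scene. Friction and masses are not known exactly. Their poses are not given: they have to be found in the camera images.
- lifter_grip (a point): flat lifter, the loose tool to use (90 g): dark wooden handle of rectangular section, 120 long, 22 wide, 26 mm high as it lies, brass band in front, then a flat steel blade 75 long, 24 wide, 3 mm thick, lying flat. Point: where to grip, half-way up the handle, 45 mm behind the blade's start, 75 mm from the handle's rear end. x runs towards the blade tip, z up
- lifter_tip (a point): middle of the end of the lifter's blade, half-way through its thickness: 115 mm ahead of lifter_grip along x and 1.5 mm lower
- rest: pale wooden tool rest, fixed; origin on the bench at its centre. Base 180 x 160 x 10 mm; across it two boards 14 mm thick at x = -63 (50 mm high) and x = +72 mm (58 mm high). Lifter and awl lie in notches at y = +50 and -50 mm (either way round), along x, blades to +x, handle undersides 40 mm above the bench, free between the boards; lift straight up
- fitbox: grey steel fittings box, fixed: 115 mm deep (x), 150 mm wide (y), rim 70 mm above the bench. Origin on the bench under the middle of the front wall (nearest the robot); x points from the front wall to the hinge side. A 4 mm high base plate stands 5 mm out all round
- fitbox_shell: the walls and compartments of the fittings box (without its lid); same origin and axes as fitbox
- lid_lip (a point): middle of the lid's free front edge, on its underside; moves with the lid. Lid: flat grey steel plate, 130 mm from hinge to front edge, 156 mm wide, 4 mm thick, no handle. Shut, its underside is 70 mm above the bench and its front edge overhangs the front wall by 15 mm, with free space under the overhang
- lid_hinge (a point): middle of the hinge line at the far rim, level with the lid's underside, 115 mm behind the front wall, 70 mm above the bench; the hinge line runs along the box's y axis
- lid (a joint): opening angle of the lid: 0 shut, grows as the front edge rises, 1.3 rad at its stop. A light spring and the lid's weight (about 0.2 kg) always pull it shut; holding it up near the front edge takes about 2 to 3 N
- awl: round-handled awl with a thin round spike (120 mm handle 26 mm thick, 75 mm spike 7 mm thick) lying in the other notch of the rest; leave it alone. Origin at the handle's underside, 75 mm from its rear end
- jar: amber glass jar with a black cap, 54 mm across, 85 mm high; leave alone. Origin at centre of underside
- polish_tin: low round steel tin, 72 mm across, 26 mm high; leave alone. Origin at centre of underside
- spool: wooden spool standing upright, 44 mm across, 50 mm high; leave alone. Origin at centre of underside
Things that resemble listed ones, but are neither listed nor needed, are in the scene too. Leave any blue, orange or pink look-alike of the part that bears lifter_grip alone.

How it is judged:
By the outcome, as a careful person would: the job done as asked, in the order asked, and still so for the second after the job is handed in, while the arm keeps its last pose, push and grip.
It also fails if it takes over 48 s, if anything falls off the work surface, if the arm or the gripper's body presses on something with over 40 N, if the wrist force passes 120 N, or if a joint passes its speed limit or range.

## Working session

There is one attempt and no reset: what is moved stays moved. The work goes in short steps, Python scripts to look and compute and a shell command to move; the robot and the scene stay as the last step left them, time stands still between calls to the robot, and variables do not carry over. Pictures are saved under pics/ and viewed, and the job is handed in when it is done.

```bash
ls; mkdir -p pics; python3 - <<'E'
from workcell import readout, eyes, workorder, r
import cv2,numpy as np
print(readout.get_obs()); print(r.tcp_to_grasp)
for n in ["scene","top","wrist"]:
    im=eyes.snapshot(n); cv2.imwrite(f"pics/{n}0.png",im[:,:,::-1])
    m=eyes.camera_model(n); print(n,np.round(m["R"],3).tolist(),np.round(m["t"],3),m["fx"])
E
```

```text
pics
{'time_s': 0.0, 'joints': array([ 1.15129077e+00,  9.18766866e-02,  1.23189791e+00,  3.45355629e-05,
        1.81980169e+00, -5.66741817e-02]), 'qvel': array([ 0.00079373, -0.0013128 , -0.00133575,  0.00194905,  0.00169606,
       -0.00088887]), 'joint_efforts': array([ 2.32912091e-03, -4.58741641e+01, -4.18012333e+01,  2.47554561e-05,
        1.21922142e-02,  2.58946852e-05]), 'ee_pos': array([0.21281381, 0.56068554, 0.23013341]), 'ee_rot': array([-2.50184115e-04,  1.80417949e-01,  9.83589538e-01, -9.59890285e-04]), 'ft_force': array([-0.85802528, -0.38119216, -0.17399862]), 'wrist_torque': array([ 0.01496509, -0.0357372 ,  0.01938199]), 'width': 0.08534244928917649}
-0.0187
scene [[0.532, 0.847, -0.015], [0.432, -0.286, -0.855], [-0.729, 0.448, -0.518]] [-0.337 -0.105  1.247] 389.69922877207307
top [[0.028, -1.0, -0.002], [-0.998, -0.028, -0.061], [0.061, 0.003, -0.998]] [0.092 0.506 1.406] 448.46684739954236
wrist [[0.356, 0.935, -0.001], [0.892, -0.339, 0.297], [0.277, -0.107, -0.955]] [-0.598 -0.038  0.381] 317.25498700095494
```

View pics/scene0.png

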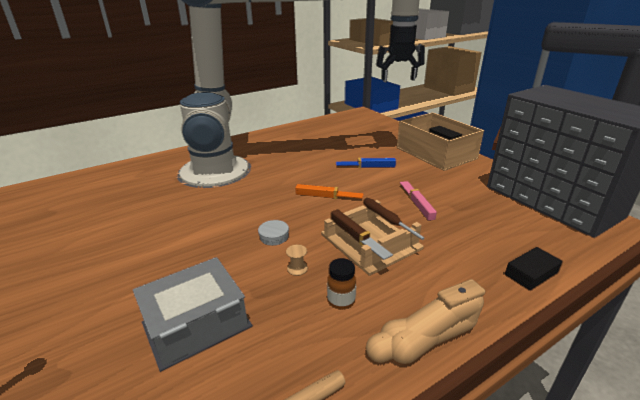

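View pics/top0.png

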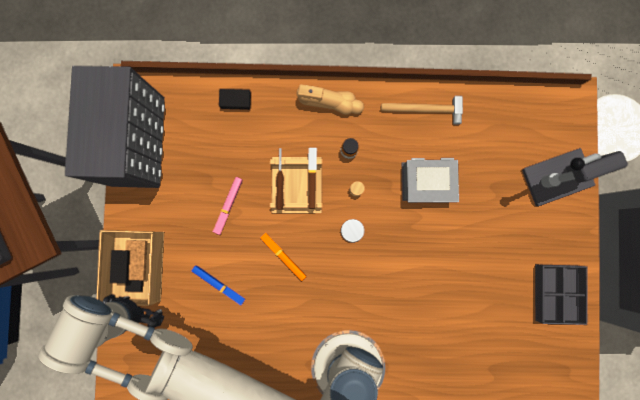

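View pics/wrist0.png

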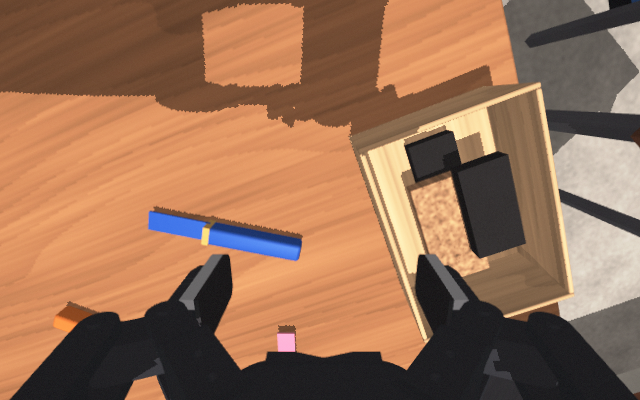

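Top picture: the rest is at (297,185). The awl (thin spike) is at (280,180) and the lifter (wide steel blade, dark handle) at (312,180). The box is at (431,182), with the jar at (349,148), the spool at (357,188) and the tin at (352,230). The pink, orange and blue look-alikes lie on the bench.

```bash
python3 - <<'E'
from workcell import readout, eyes, workorder, r
import cv2,numpy as np
for n in ["top","scene"]:
    im=eyes.snapshot(n)
    for l in ["lifter_grip","lifter_tip","rest","fitbox","lid_lip","lid_hinge","awl","jar","polish_tin","spool"]:
        print(n,l,[(np.round(d["position"],4).tolist(),round(d["conf"],2)) for d in eyes.place_of(n,l)][:5])
im=eyes.snapshot("top")
c=cv2.resize(im[135:225,255:475],None,fx=3.6,fy=3.6,interpolation=cv2.INTER_CUBIC)
cv2.imwrite("pics/crop1.png",c[:,:,::-1])
print(readout.get_obs()["time_s"])
E
```

```text
top lifter_grip [([0.5717, 0.13, 0.0537], 0.88), ([0.5163, 0.3894, 0.015], 0.8), ([0.5641, 0.2278, 0.0387], 0.68), ([0.2581, 0.4345, 0.015], 0.63), ([0.3281, 0.1994, 0.0184], 0.62)]
top lifter_tip [([0.4062, 0.2799, 0.0149], 0.9), ([0.1977, 0.3369, 0.0105], 0.74), ([0.6824, 0.1308, 0.0516], 0.73), ([0.4101, 0.4265, 0.0103], 0.65), ([0.6839, 0.0118, -0.0021], 0.36)]
top rest [([0.5686, 0.1811, -0.0023], 0.67)]
top fitbox [([0.5382, -0.2363, -0.0001], 0.61)]
top lid_lip []
top lid_hinge []
top awl [([0.5656, 0.2302, 0.0382], 0.91)]
top jar [([0.6868, 0.0126, -0.0015], 0.59)]
top polish_tin [([0.4327, -0.0026, 0.0007], 0.84)]
top spool [([0.5632, -0.0103, -0.0041], 0.51)]
scene lifter_grip [([0.5664, 0.1283, 0.0538], 0.94), ([0.3296, 0.1996, 0.0086], 0.91), ([0.2607, 0.4336, 0.0121], 0.84)]
scene lifter_tip [([0.4093, 0.2814, 0.0131], 0.75), ([0.4107, 0.4291, 0.0105], 0.65), ([0.6827, 0.1313, 0.0518], 0.64)]
scene rest [([0.5657, 0.1787, 0.0043], 0.56)]
scene fitbox [([0.5415, -0.242, 0.0027], 0.74), ([0.433, -0.0028, 0.0029], 0.35)]
scene lid_lip [([0.5202, -0.2409, 0.0712], 0.96)]
scene lid_hinge [([0.6524, -0.2387, 0.0718], 0.61)]
scene awl [([0.5678, 0.2295, 0.0432], 0.94), ([0.5648, -0.0095, -0.0043], 0.46)]
scene jar [([0.6894, 0.0151, -0.0018], 0.86)]
scene polish_tin [([0.4326, -0.0066, 0.0005], 0.7), ([0.5713, 0.2289, 0.0414], 0.65)]
scene spool [([0.5627, -0.0145, -0.002], 0.7), ([0.5427, -0.2393, 0.0016], 0.7), ([0.6864, 0.1295, 0.0545], 0.59)]
1.3
```

View pics/crop1.png

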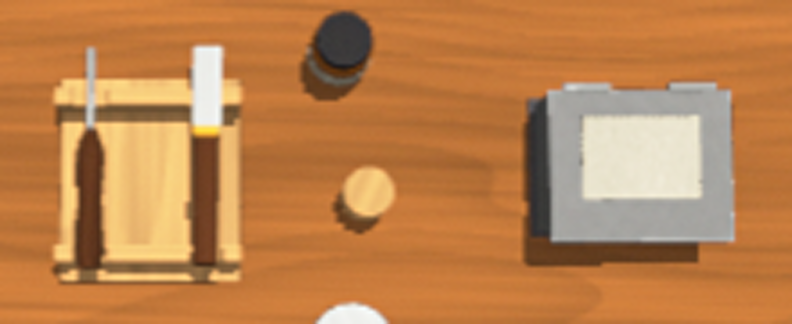

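Crop 1 confirms it: the lifter is the brown-handled tool with the wide flat blade at crop (207,130). The one at (90,170) has a thin spike, so that is the awl. Next I move over the lifter.

```bash
python3 -m crank '[{"az":-0.73},{"az":-0.73},{"az":-0.73},{"dx":-0.8,"dy":-0.95},{"dx":-0.8,"dy":-0.95},{"dx":-0.8,"dy":-0.95},{"dx":-0.8,"dy":-0.95},{"dx":-0.8,"dy":-0.95},{"dx":-0.8,"dy":-0.95},{"dx":-0.8,"dy":-0.95}]' 0.2 110
python3 -m crank '[{"dx":-0.8,"dy":-0.95},{"dx":-0.8,"dy":-0.95},{"dx":-0.8,"dy":-0.95},{"dx":-0.8,"dy":-0.95},{"dx":-0.8,"dy":-0.95},{"dx":-0.8,"dy":-0.95},{"dx":-0.8,"dy":-0.95},{"dx":-0.8,"dy":-0.95},{"dx":-0.8,"dy":-0.95},{}]'
cat > h.py <<'E'
from workcell import readout, eyes, workorder, r
import cv2,numpy as np
from scipy.spatial.transform import Rotation as Ro
def pose():
    o=readout.get_obs(); q=o["ee_rot"]; R=Ro.from_quat([q[1],q[2],q[3],q[0]]).as_matrix(); return o,np.array(o["ee_pos"]),R
def snap(n,f):
    m=eyes.camera_model(n); im=eyes.snapshot(n); cv2.imwrite("pics/"+f,im[:,:,::-1]); return m,im
def proj(m,X):
    K=np.array([[m["fx"],0,m["cx"]],[0,m["fy"],m["cy"]],[0,0,1.]])
    p,_=cv2.projectPoints(np.float64(X).reshape(-1,3),cv2.Rodrigues(np.array(m["R"]))[0],np.float64(m["t"]),K,np.float64(m["dist"])); return p.reshape(-1,2)
def back(m,uv,z):
    K=np.array([[m["fx"],0,m["cx"]],[0,m["fy"],m["cy"]],[0,0,1.]])
    p=cv2.undistortPoints(np.float64(uv).reshape(-1,1,2),K,np.float64(m["dist"])).reshape(-1,2)
    R=np.array(m["R"]);t=np.array(m["t"]);C=-R.T@t
    d=np.c_[p,np.ones(len(p))]@R
    return C+d*((z-C[2])/d[:,2])[:,None]
E
python3 - <<'E'
from h import *
o,p,R=pose(); print(o["time_s"],p,R.round(3).tolist(),o["joints"].round(3),o["ft_force"],o["width"],r.tcp_to_grasp)
m,im=snap("wrist","w1.png")
for l in ["lifter_grip","lifter_tip","awl"]:
    print(l,[(np.round(d["position"],4).tolist(),round(d["conf"],2)) for d in eyes.place_of("wrist",l)][:3])
E
```

```text
1.3 [0.21294972 0.56095619 0.23128285] [[-0.935, 0.355, 0.0], [0.355, 0.935, 0.0], [-0.0, 0.0, -1.0]] [ 1.151  0.091  1.231 -0.     1.82  -0.057] [-0.1537496   0.29888094  0.53775278] 0.08538198766150365 -0.0187
lifter_grip [([0.2561, 0.4313, 0.0157], 0.87)]
lifter_tip [([0.1987, 0.3325, 0.0141], 0.88), ([0.4066, 0.4311, 0.0102], 0.63)]
awl []invalid input
invalid input
```

View pics/w1.png

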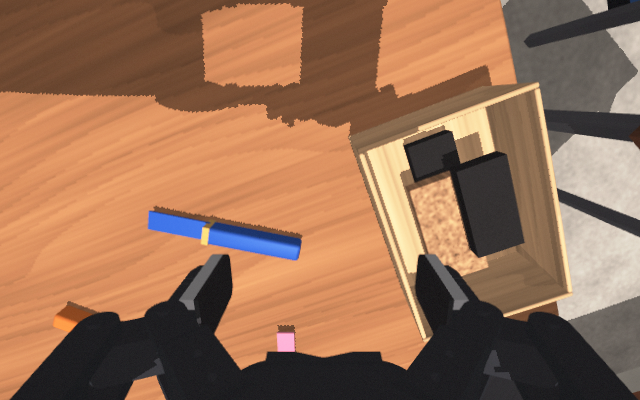

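The arm hasn't moved: both calls were refused as "invalid input". I'll write all six keys in every row.

```bash
python3 -m crank '[{"dx":0,"dy":0,"dz":0,"ax":0,"ay":0,"az":-0.73},{"dx":0,"dy":0,"dz":0,"ax":0,"ay":0,"az":-0.73},{"dx":0,"dy":0,"dz":0,"ax":0,"ay":0,"az":-0.73}]' 0.2 110
```

```text
time_s: 1.88
ee_pos: [0.213, 0.561, 0.2313]
ee_rot: [0.0, -0.012, 1.0, -0.0]
ft_force: [-0.6, -1.0, 0.2]
width: 0.0513
```

```bash
python3 -m crank '[{"dx":-0.8,"dy":-0.95,"dz":0,"ax":0,"ay":0,"az":0},{"dx":-0.8,"dy":-0.95,"dz":0,"ax":0,"ay":0,"az":0},{"dx":-0.8,"dy":-0.95,"dz":0,"ax":0,"ay":0,"az":0},{"dx":-0.8,"dy":-0.95,"dz":0,"ax":0,"ay":0,"az":0},{"dx":-0.8,"dy":-0.95,"dz":0,"ax":0,"ay":0,"az":0},{"dx":-0.8,"dy":-0.95,"dz":0,"ax":0,"ay":0,"az":0},{"dx":-0.8,"dy":-0.95,"dz":0,"ax":0,"ay":0,"az":0},{"dx":-0.8,"dy":-0.95,"dz":0,"ax":0,"ay":0,"az":0},{"dx":-0.8,"dy":-0.95,"dz":0,"ax":0,"ay":0,"az":0}]'
python3 -m crank '[{"dx":-0.8,"dy":-0.95,"dz":0,"ax":0,"ay":0,"az":0},{"dx":-0.8,"dy":-0.95,"dz":0,"ax":0,"ay":0,"az":0},{"dx":-0.8,"dy":-0.95,"dz":0,"ax":0,"ay":0,"az":0},{"dx":-0.8,"dy":-0.95,"dz":0,"ax":0,"ay":0,"az":0},{"dx":-0.8,"dy":-0.95,"dz":0,"ax":0,"ay":0,"az":0},{"dx":-0.8,"dy":-0.95,"dz":0,"ax":0,"ay":0,"az":0},{"dx":-0.8,"dy":-0.95,"dz":0,"ax":0,"ay":0,"az":0},{"dx":-0.8,"dy":-0.95,"dz":0,"ax":0,"ay":0,"az":0},{"dx":-0.8,"dy":-0.95,"dz":0,"ax":0,"ay":0,"az":0},{"dx":0,"dy":0,"dz":0,"ax":0,"ay":0,"az":0}]'
python3 - <<'E'
from h import *
o,p,R=pose(); print(o["time_s"],p,R.round(3).tolist(),o["joints"].round(3),o["ft_force"],o["width"],r.tcp_to_grasp)
m,im=snap("wrist","w2.png")
for l in ["lifter_grip","lifter_tip","awl","rest"]:
    print(l,[(np.round(d["position"],4).tolist(),round(d["conf"],2)) for d in eyes.place_of("wrist",l)][:3])
np.savez("w2.npz",**{k:np.array(v) for k,v in m.items()})
E
```

```text
time_s: 3.0
ee_pos: [0.3976, 0.3499, 0.2314]
ee_rot: [0.0, -0.01, 1.0, 0.0]
ft_force: [-0.5, -0.7, -0.4]
width: 0.0513
time_s: 4.25
ee_pos: [0.582, 0.1389, 0.2307]
ee_rot: [-0.0, -0.008, 1.0, -0.0]
ft_force: [-0.6, -0.1, -0.5]
width: 0.0511
4.25 [0.58200966 0.1388937  0.23068273] [[-1.0, -0.017, -0.001], [-0.017, 1.0, -0.001], [0.001, -0.001, -1.0]] [ 0.178  0.087  1.236 -0.     1.819 -1.41 ] [-0.58125663 -0.08663201 -0.53580914] 0.0511131620747859 -0.0187
lifter_grip [([0.5185, 0.3902, 0.0107], 0.75), ([0.5696, 0.1275, 0.0505], 0.73)]
lifter_tip [([0.4328, -0.0035, 0.002], 0.71), ([0.6831, 0.1273, 0.0505], 0.68), ([0.4048, 0.4307, 0.0095], 0.64)]
awl [([0.5637, 0.2262, 0.0404], 0.61)]
rest [([0.5669, 0.1801, 0.0001], 0.88)]
```

View pics/w2.png

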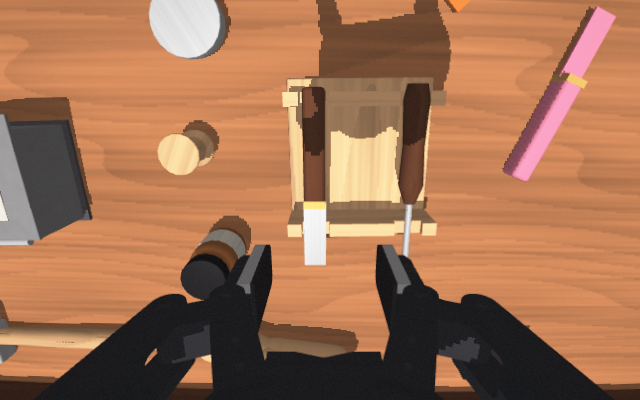

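The wrist view shows the lifter's handle at (314,90–202), the brass band at (314,205) and the blade to its tip at (315,265). The awl is at (410,150). I'll back-project these points.

```bash
python3 - <<'E'
from h import *
m=dict(np.load("w2.npz"))
print(back(m,[[314.5,200],[315,88]],0.066).round(4))
print(back(m,[[315,264.5]],0.053).round(4))
im=cv2.imread("pics/w2.png"); X=[[.569,.128,.066],[.684,.128,.053],[.494,.128,.066]]
print(proj(m,X).round(1))
cv2.imwrite("pics/w2c.png",cv2.resize(im[70:280,270:450],None,fx=2.8,fy=2.8,interpolation=cv2.INTER_CUBIC))
E
```

```text
[[0.6031 0.1292 0.066 ]
 [0.4948 0.1288 0.066 ]]
[[0.684 0.13  0.053]]
[[313.5 167.1]
 [313.3 264.5]
 [314.1  87.1]]
```

View pics/w2c.png

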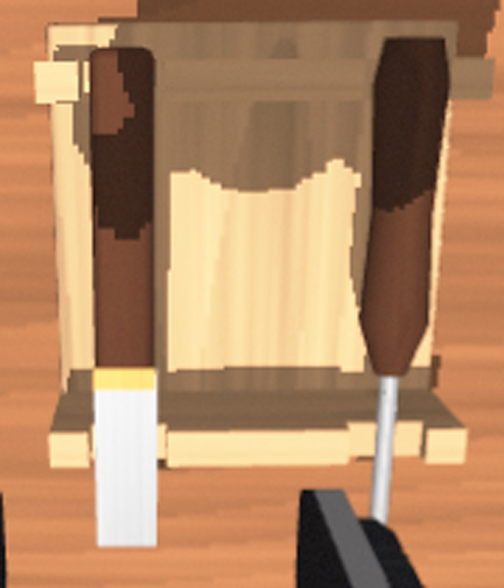

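```bash
python3 -m crank '[{"dx":0.52,"dy":-0.38,"dz":0,"ax":0,"ay":0,"az":0},{"dx":0,"dy":0,"dz":1,"ax":0,"ay":0,"az":0},{"dx":0,"dy":0,"dz":1,"ax":0,"ay":0,"az":0},{"dx":0,"dy":0,"dz":1,"ax":0,"ay":0,"az":0},{"dx":0,"dy":0,"dz":1,"ax":0,"ay":0,"az":0},{"dx":0,"dy":0,"dz":1,"ax":0,"ay":0,"az":0},{"dx":0,"dy":0,"dz":0,"ax":0,"ay":0,"az":0}]'
python3 - <<'E'
from h import *
o,p,R=pose(); print(p)
snap("wrist","w3.png")
E
```

```text
time_s: 5.38
ee_pos: [0.5666, 0.1313, 0.104]
ee_rot: [-0.002, -0.01, 1.0, -0.0]
ft_force: [0.7, 0.1, -0.0]
width: 0.0515
[0.56662995 0.13130548 0.10400517]
```

View pics/w3.png

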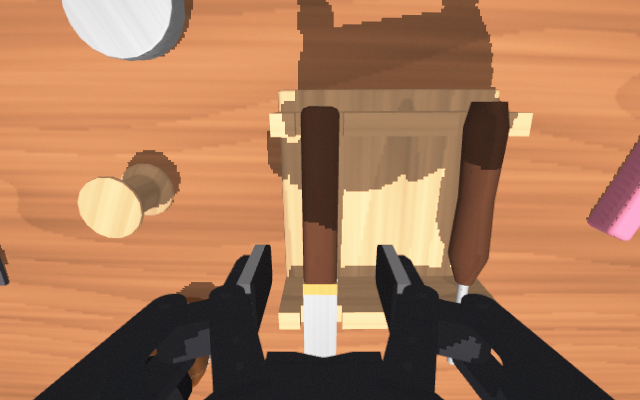

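The fingers straddle the handle: it is at column 320 and the fingers' middle at about 324. I'll descend and close.

```bash
python3 -m crank '[{"dx":-0.1,"dy":-0.06,"dz":0.7,"ax":0,"ay":0,"az":0},{"dx":0,"dy":0,"dz":0.7,"ax":0,"ay":0,"az":0},{"dx":0,"dy":0,"dz":0.7,"ax":0,"ay":0,"az":0},{"dx":0,"dy":0,"dz":0.68,"ax":0,"ay":0,"az":0},{"dx":0,"dy":0,"dz":0,"ax":0,"ay":0,"az":0}]'
python3 -m crank '[{"dx":0,"dy":0,"dz":0,"ax":0,"ay":0,"az":0},{"dx":0,"dy":0,"dz":0,"ax":0,"ay":0,"az":0},{"dx":0,"dy":0,"dz":0,"ax":0,"ay":0,"az":0},{"dx":0,"dy":0,"dz":0,"ax":0,"ay":0,"az":0},{"dx":0,"dy":0,"dz":0,"ax":0,"ay":0,"az":0}]' -1 110
```

```text
time_s: 6.05
ee_pos: [0.5695, 0.1291, 0.0342]
ee_rot: [-0.002, -0.01, 1.0, -0.0]
ft_force: [-0.4, 0.7, 0.6]
width: 0.0514
time_s: 6.68
ee_pos: [0.5717, 0.1295, 0.0381]
ee_rot: [0.001, -0.01, 1.0, 0.0]
ft_force: [-0.5, -0.0, 6.5]
width: 0.0205
```

```bash
python3 -m crank '[{"dx":0,"dy":0,"dz":0,"ax":0,"ay":0,"az":0},{"dx":0,"dy":0,"dz":0,"ax":0,"ay":0,"az":0}]'
python3 - <<'E'
from h import *
o,p,R=pose(); print(p,R.round(3),o["ft_force"],o["wrist_torque"],o["width"])
snap("wrist","w4.png")
E
```

```text
time_s: 6.92
ee_pos: [0.5717, 0.1295, 0.0381]
ee_rot: [0.001, -0.01, 1.0, 0.0]
ft_force: [0.7, 1.2, 5.3]
width: 0.0199
[0.5716731  0.12946395 0.03812859] [[-1.    -0.019  0.002]
 [-0.019  1.     0.   ]
 [-0.002  0.    -1.   ]] [0.72308689 1.17213977 5.31333143] [-0.02669899  0.06585727 -0.0290672 ] 0.01989909094472139
```

View pics/w4.png

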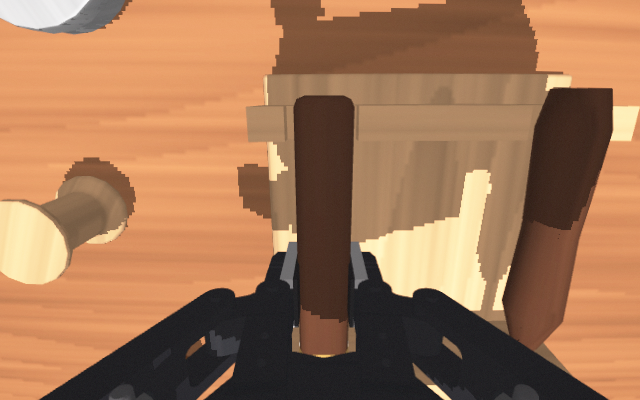

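The handle at (325,200) is held between both pads. I'll lift straight up.

```bash
python3 -m crank '[{"dx":0,"dy":0,"dz":-0.3,"ax":0,"ay":0,"az":0},{"dx":0,"dy":0,"dz":-0.5,"ax":0,"ay":0,"az":0},{"dx":0,"dy":0,"dz":-0.8,"ax":0,"ay":0,"az":0},{"dx":0,"dy":0,"dz":-0.8,"ax":0,"ay":0,"az":0},{"dx":0,"dy":0,"dz":-0.8,"ax":0,"ay":0,"az":0},{"dx":0,"dy":0,"dz":-0.8,"ax":0,"ay":0,"az":0},{"dx":0,"dy":0,"dz":-0.8,"ax":0,"ay":0,"az":0},{"dx":0,"dy":0,"dz":-0.8,"ax":0,"ay":0,"az":0},{"dx":0,"dy":0,"dz":-0.8,"ax":0,"ay":0,"az":0},{"dx":0,"dy":0,"dz":0,"ax":0,"ay":0,"az":0}]' -1 115
python3 - <<'E'
from h import *
o,p,R=pose(); print(p,R.round(3),o["ft_force"],o["wrist_torque"],o["width"])
m,im=snap("scene","s5.png")
for l in ["lifter_grip","lifter_tip"]:
    print(l,[(np.round(d["position"],4).tolist(),round(d["conf"],2)) for d in eyes.place_of("scene",l)][:4])
cv2.imwrite("pics/s5c.png",cv2.resize(im[120:300,280:460],None,fx=3.3,fy=3.3,interpolation=cv2.INTER_CUBIC)[:,:,::-1])
E
```

```text
time_s: 8.22
ee_pos: [0.5718, 0.1295, 0.1994]
ee_rot: [0.002, -0.01, 1.0, 0.0]
ft_force: [0.2, 0.9, -1.0]
width: 0.0201
[0.57177509 0.12947393 0.19943462] [[-1.    -0.019  0.004]
 [-0.019  1.     0.001]
 [-0.004  0.001 -1.   ]] [ 0.19159363  0.90098377 -0.97224653] [-0.03190472 -0.0506523   0.00992467] 0.02010123233618073
lifter_grip [([0.3269, 0.2002, 0.0087], 0.89), ([0.566, 0.1296, 0.2149], 0.88), ([0.5108, 0.3879, 0.0154], 0.73), ([0.2609, 0.4308, 0.0141], 0.71)]
lifter_tip [([0.6869, 0.1323, 0.215], 0.95), ([0.4133, 0.427, 0.0095], 0.85), ([0.4106, 0.2805, 0.0126], 0.65)]
```

View pics/s5c.png

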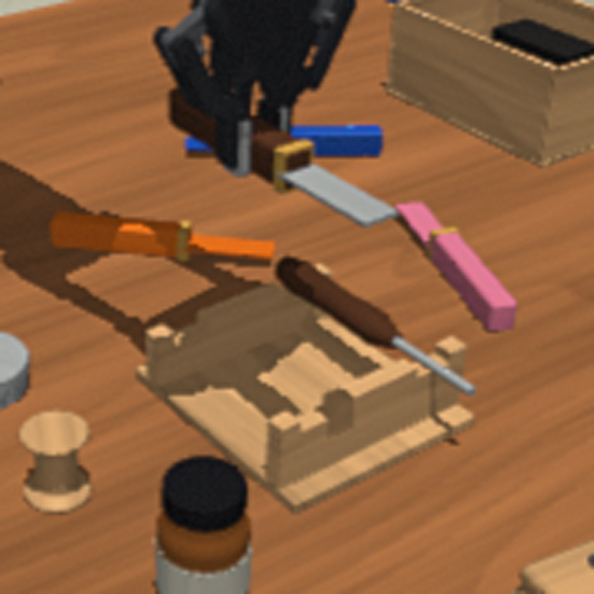

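The lifter is held level in the gripper at (270,150) in the crop, and the awl is still in its notch. I'll carry it high over the spool to a point in front of the box.

```bash
python3 -m crank '[{"dx":0.3,"dy":-0.5,"dz":0,"ax":0,"ay":0,"az":0},{"dx":0.54,"dy":-0.98,"dz":0,"ax":0,"ay":0,"az":0},{"dx":0.54,"dy":-0.98,"dz":0,"ax":0,"ay":0,"az":0},{"dx":0.54,"dy":-0.98,"dz":0,"ax":0,"ay":0,"az":0},{"dx":0.54,"dy":-0.98,"dz":0,"ax":0,"ay":0,"az":0},{"dx":0.54,"dy":-0.98,"dz":0,"ax":0,"ay":0,"az":0},{"dx":0.54,"dy":-0.98,"dz":0,"ax":0,"ay":0,"az":0},{"dx":0.54,"dy":-0.98,"dz":0,"ax":0,"ay":0,"az":0},{"dx":0.54,"dy":-0.98,"dz":0,"ax":0,"ay":0,"az":0},{"dx":0.54,"dy":-0.98,"dz":0,"ax":0,"ay":0,"az":0}]'
python3 -m crank '[{"dx":0.54,"dy":-0.98,"dz":0,"ax":0,"ay":0,"az":0},{"dx":0.54,"dy":-0.98,"dz":0,"ax":0,"ay":0,"az":0},{"dx":0.54,"dy":-0.98,"dz":0,"ax":0,"ay":0,"az":0},{"dx":0.54,"dy":-0.98,"dz":0.5,"ax":0,"ay":0,"az":0},{"dx":0.54,"dy":-0.98,"dz":0.8,"ax":0,"ay":0,"az":0},{"dx":0.1,"dy":-0.3,"dz":0.9,"ax":0,"ay":0,"az":0},{"dx":0,"dy":0,"dz":0.8,"ax":0,"ay":0,"az":0},{"dx":0,"dy":0,"dz":0,"ax":0,"ay":0,"az":0}]'
python3 - <<'E'
from h import *
o,p,R=pose(); print(p,R.round(3),o["ft_force"],o["width"],o["joints"].round(2))
for n in ["scene","top","wrist"]:
    m,im=snap(n,f"a6_{n}.png")
    np.savez(f"a6_{n}.npz",**{k:np.array(v) for k,v in m.items()})
    for l in ["lifter_tip","lid_lip","lid_hinge","fitbox"]:
        print(n,l,[(np.round(d["position"],4).tolist(),round(d["conf"],2)) for d in eyes.place_of(n,l)][:4])
    if n=="scene": cv2.imwrite("pics/s6c.png",cv2.resize(im[180:370,100:320],None,fx=3,fy=3,interpolation=cv2.INTER_CUBIC)[:,:,::-1])
    if n=="top": cv2.imwrite("pics/t6c.png",cv2.resize(im[130:270,340:480],None,fx=4,fy=4,interpolation=cv2.INTER_CUBIC)[:,:,::-1])
print(readout.get_obs()["time_s"])
E
```

```text
time_s: 9.62
ee_pos: [0.445, -0.1073, 0.196]
ee_rot: [-0.001, -0.01, 1.0, 0.0]
ft_force: [0.1, -0.2, -0.1]
width: 0.02
time_s: 10.62
ee_pos: [0.3778, -0.2365, 0.1195]
ee_rot: [-0.002, -0.01, 1.0, 0.001]
ft_force: [-0.1, 0.7, -1.2]
width: 0.0199
[ 0.37780803 -0.23654655  0.1194831 ] [[-1.    -0.019 -0.003]
 [-0.019  1.     0.003]
 [ 0.003  0.003 -1.   ]] [-0.10813379  0.68502981 -1.1860983 ] 0.01994301447475704 [-0.64 -0.32  1.81  0.    1.66 -2.23]
scene lifter_tip [([0.4895, -0.2361, 0.1332], 0.78), ([0.4129, 0.429, 0.0082], 0.73), ([0.4102, 0.2795, 0.013], 0.68), ([0.1928, 0.3363, 0.0076], 0.64)]
scene lid_lip [([0.5216, -0.2412, 0.0705], 0.8)]
scene lid_hinge [([0.6508, -0.2401, 0.0725], 0.95), ([0.4348, -0.0041, 0.0042], 0.26)]
scene fitbox [([0.5382, -0.2393, 0.0023], 0.95), ([0.5216, -0.2439, 0.071], 0.74)]
top lifter_tip [([0.4093, 0.427, 0.0108], 0.85), ([0.4058, 0.2822, 0.0102], 0.75), ([0.2006, 0.3365, 0.012], 0.71), ([0.4892, -0.235, 0.1347], 0.68)]
top lid_lip [([0.522, -0.2471, 0.0706], 0.82)]
top lid_hinge [([0.65, -0.2431, 0.073], 0.74)]
top fitbox [([0.5382, -0.2376, 0.003], 0.8)]
wrist lifter_tip [([0.3771, -0.2371, 0.1349], 0.19)]
wrist lid_lip []
wrist lid_hinge []
wrist fitbox []
11.375
```

View pics/s6c.png

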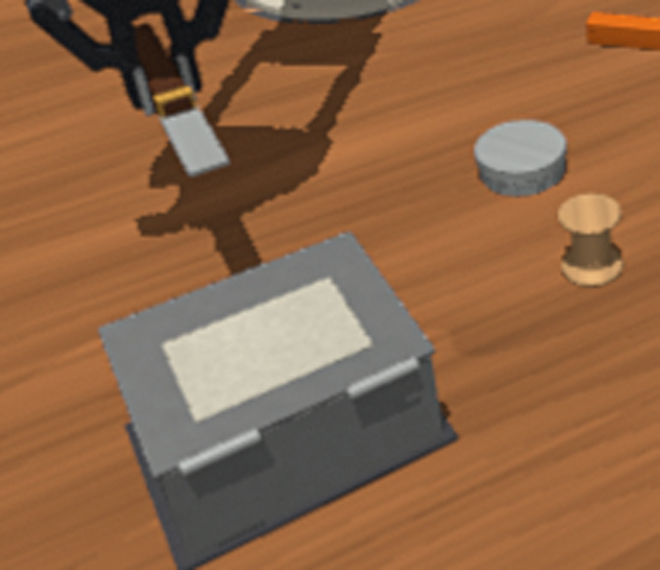

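View pics/t6c.png

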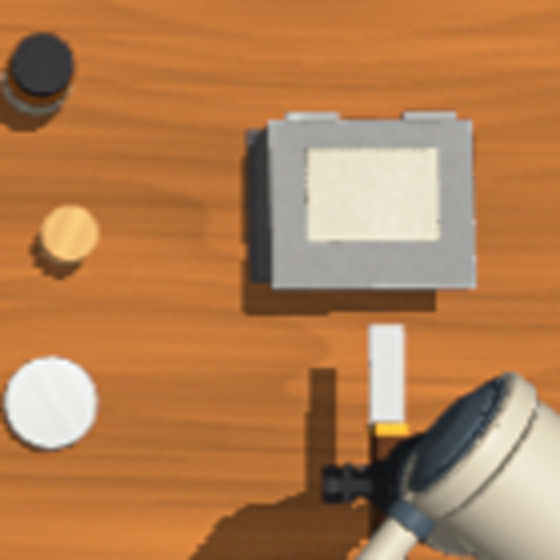

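View pics/a6_wrist.png

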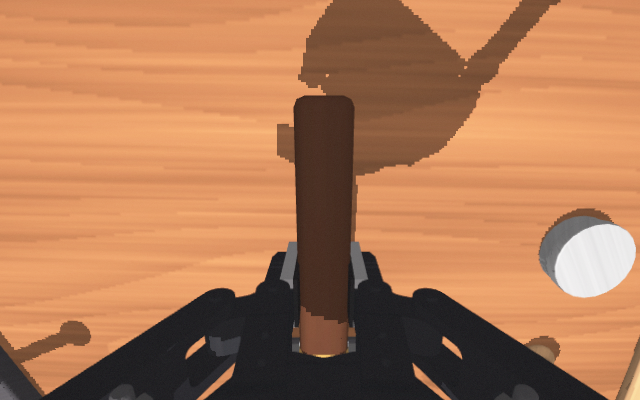

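Scene and top views agree: the lid's free edge faces the robot (crop row 288 in the top view), with the blade 35 mm short of it. I'll check the lid corners by back-projection.

```bash
python3 - <<'E'
from h import *
m=dict(np.load("a6_top.npz"))
o=np.array([340,130])
P=np.array([[272,289],[477,289],[268,120],[471,120]])/4-.125*3+o
print(back(m,P,0.074).round(4))
print(back(m,np.array([[387,323.]])/4-.375+o,0.135).round(4))
m=dict(np.load("a6_scene.npz"));o=np.array([100,180])
P=np.array([[99,328],[347,233],[157,473],[436,350]])/3-.33+o
print(back(m,P,0.074).round(4))
print(back(m,np.array([[208,168.]])/3-.33+o,0.1335).round(4))
E
```

```text
[[ 0.5221 -0.1668  0.074 ]
 [ 0.5265 -0.3232  0.074 ]
 [ 0.6516 -0.1618  0.074 ]
 [ 0.6562 -0.3176  0.074 ]]
[[ 0.495  -0.2389  0.135 ]]
[[ 0.5298 -0.3177  0.074 ]
 [ 0.5251 -0.166   0.074 ]
 [ 0.6572 -0.312   0.074 ]
 [ 0.6537 -0.1588  0.074 ]]
[[ 0.4937 -0.2337  0.1335]]
```

Lip is at about (0.5215, -0.242) and the front wall at about x = 0.5365. The tip to lip gap is about 31 mm. I'll descend in front of the box with the blade top at about 64 mm.

```bash
python3 -m crank '[{"dx":0,"dy":-0.2,"dz":0.7,"ax":0,"ay":0,"az":-0.06},{"dx":0,"dy":0,"dz":0.7,"ax":0,"ay":0,"az":0},{"dx":0,"dy":0,"dz":0.7,"ax":0,"ay":0,"az":0},{"dx":0,"dy":0,"dz":0.7,"ax":0,"ay":0,"az":0},{"dx":0,"dy":0,"dz":0,"ax":0,"ay":0,"az":0},{"dx":0,"dy":0,"dz":0,"ax":0,"ay":0,"az":0}]'
python3 - <<'E'
from h import *
o,p,R=pose(); print(p,R.round(3),o["ft_force"],o["width"])
for n in ["scene","top"]:
    m,im=snap(n,f"a7_{n}.png")
    for l in ["lifter_tip","lid_lip"]:
        print(n,l,[(np.round(d["position"],4).tolist(),round(d["conf"],2)) for d in eyes.place_of(n,l)][:4])
    if n=="scene": cv2.imwrite("pics/s7c.png",cv2.resize(im[180:370,100:320],None,fx=3,fy=3,interpolation=cv2.INTER_CUBIC)[:,:,::-1])
    if n=="top": cv2.imwrite("pics/t7c.png",cv2.resize(im[130:270,340:480],None,fx=4,fy=4,interpolation=cv2.INTER_CUBIC)[:,:,::-1])
E
```

```text
time_s: 12.12
ee_pos: [0.3793, -0.2426, 0.0522]
ee_rot: [0.0, -0.015, 1.0, -0.0]
ft_force: [0.4, -0.2, -0.8]
width: 0.0203
[ 0.37930964 -0.24260111  0.052159  ] [[-1.   -0.03  0.  ]
 [-0.03  1.   -0.  ]
 [-0.   -0.   -1.  ]] [ 0.36336627 -0.15673999 -0.81173437] 0.020276735071306347
scene lifter_tip [([0.4922, -0.2375, 0.0658], 0.97), ([0.4097, 0.2765, 0.0137], 0.84), ([0.4119, 0.4257, 0.0126], 0.81), ([0.192, 0.3358, 0.0098], 0.79)]
scene lid_lip [([0.5232, -0.2448, 0.0689], 0.61)]
top lifter_tip [([0.4109, 0.4263, 0.0106], 0.94), ([0.1995, 0.3378, 0.0111], 0.87), ([0.4089, 0.2822, 0.0138], 0.57), ([0.4931, -0.2384, 0.0627], 0.53)]
top lid_lip [([0.5216, -0.2409, 0.0716], 0.78)]
```

View pics/s7c.png

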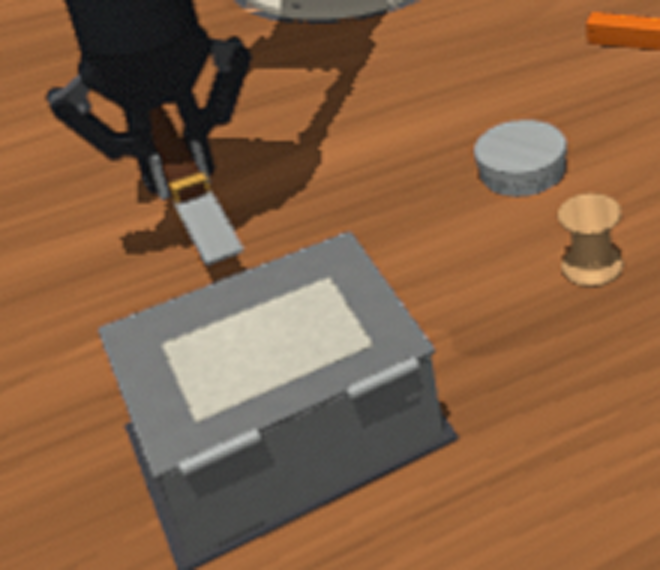

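View pics/t7c.png

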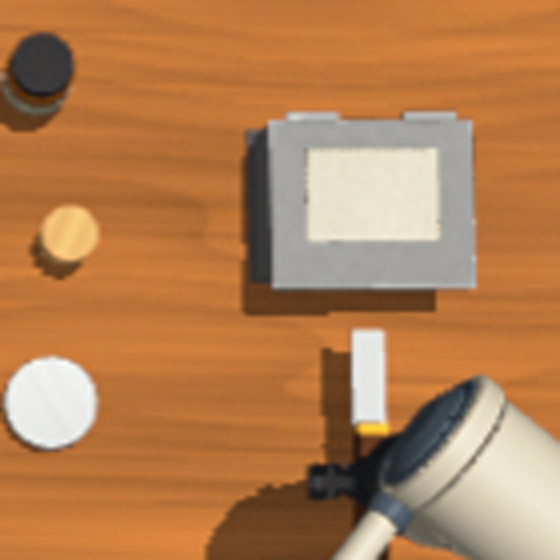

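The tip is at about (0.492, z 0.066), 30 mm short of the lip and just below it. I'll lower 3 mm, then slide it 40 mm under the overhang.

```bash
python3 -m crank '[{"dx":0,"dy":0,"dz":0.13,"ax":0,"ay":0,"az":0},{"dx":0,"dy":0,"dz":0,"ax":0,"ay":0,"az":0},{"dx":-0.4,"dy":0,"dz":0,"ax":0,"ay":0,"az":0},{"dx":-0.4,"dy":0,"dz":0,"ax":0,"ay":0,"az":0},{"dx":-0.3,"dy":0,"dz":0,"ax":0,"ay":0,"az":0},{"dx":-0.3,"dy":0,"dz":0,"ax":0,"ay":0,"az":0},{"dx":-0.2,"dy":0,"dz":0,"ax":0,"ay":0,"az":0},{"dx":0,"dy":0,"dz":0,"ax":0,"ay":0,"az":0}]'
python3 - <<'E'
from h import *
o,p,R=pose(); print(p,R.round(3),o["ft_force"],o["width"])
for n in ["scene","top"]:
    m,im=snap(n,f"a8_{n}.png")
    if n=="scene": cv2.imwrite("pics/s8c.png",cv2.resize(im[180:370,100:320],None,fx=3,fy=3,interpolation=cv2.INTER_CUBIC)[:,:,::-1])
    if n=="top": cv2.imwrite("pics/t8c.png",cv2.resize(im[130:270,340:480],None,fx=4,fy=4,interpolation=cv2.INTER_CUBIC)[:,:,::-1])
E
```

```text
time_s: 13.42
ee_pos: [0.4193, -0.2412, 0.0485]
ee_rot: [-0.0, -0.015, 1.0, 0.0]
ft_force: [-0.3, -0.5, -0.8]
width: 0.0206
[ 0.41931393 -0.24122868  0.04847189] [[-1.   -0.03 -0.  ]
 [-0.03  1.    0.  ]
 [ 0.    0.   -1.  ]] [-0.32739637 -0.51035554 -0.84756337] 0.020572963570116714
```

View pics/s8c.png

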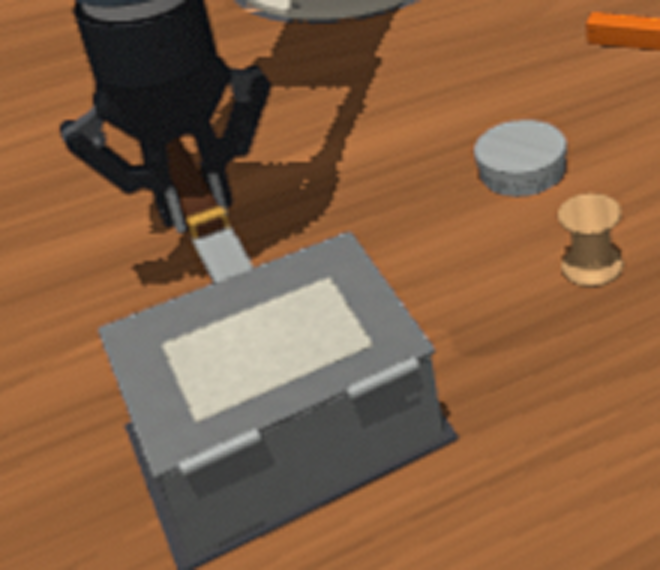

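View pics/t8c.png

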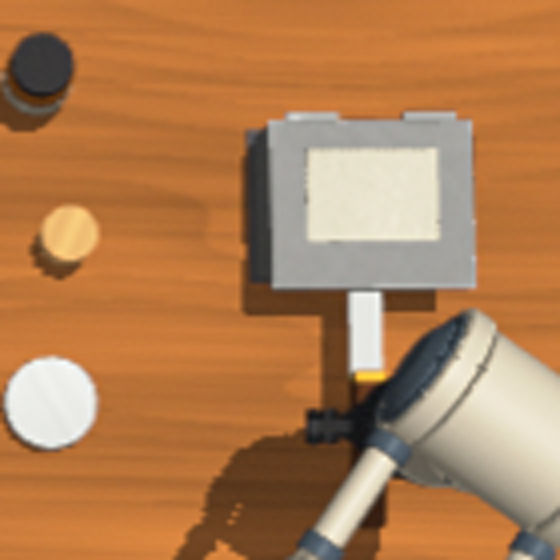

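The blade now overlaps the lid by about 11 mm, with no contact force. I'll start the lift.

```bash
python3 -m crank '[{"dx":0,"dy":0,"dz":-0.2,"ax":0,"ay":0,"az":0},{"dx":0,"dy":0,"dz":-0.3,"ax":0,"ay":0,"az":0},{"dx":0,"dy":0,"dz":-0.3,"ax":0,"ay":0,"az":0},{"dx":0,"dy":0,"dz":-0.2,"ax":0,"ay":0,"az":0},{"dx":0,"dy":0,"dz":0,"ax":0,"ay":0,"az":0}]' -1 118
python3 - <<'E'
from h import *
o,p,R=pose(); print(p,R.round(3),o["ft_force"],o["wrist_torque"],o["width"])
for n in ["scene"]:
    m,im=snap(n,f"a9_{n}.png")
    for l in ["lifter_tip","lid_lip"]:
        print(n,l,[(np.round(d["position"],4).tolist(),round(d["conf"],2)) for d in eyes.place_of(n,l)][:4])
    if n=="scene": cv2.imwrite("pics/s9c.png",cv2.resize(im[180:370,100:320],None,fx=3,fy=3,interpolation=cv2.INTER_CUBIC)[:,:,::-1])
E
```

```text
time_s: 14.15
ee_pos: [0.4191, -0.2413, 0.074]
ee_rot: [0.0, -0.015, 1.0, -0.0]
ft_force: [0.7, -0.3, -3.2]
width: 0.0202
[ 0.41910741 -0.24134776  0.07403189] [[-1.   -0.03  0.  ]
 [-0.03  1.   -0.  ]
 [-0.   -0.   -1.  ]] [ 0.74727981 -0.30126927 -3.18197901] [-0.03084217  0.1637407   0.00648721] 0.0202379452641814
scene lifter_tip [([0.1941, 0.3377, 0.0047], 0.95), ([0.5334, -0.2403, 0.0863], 0.78), ([0.4088, 0.2806, 0.0119], 0.65), ([0.4115, 0.4287, 0.009], 0.61)]
scene lid_lip [([0.5251, -0.2445, 0.0892], 0.71), ([0.4143, -0.2409, 0.0901], 0.54)]
```

View pics/s9c.png

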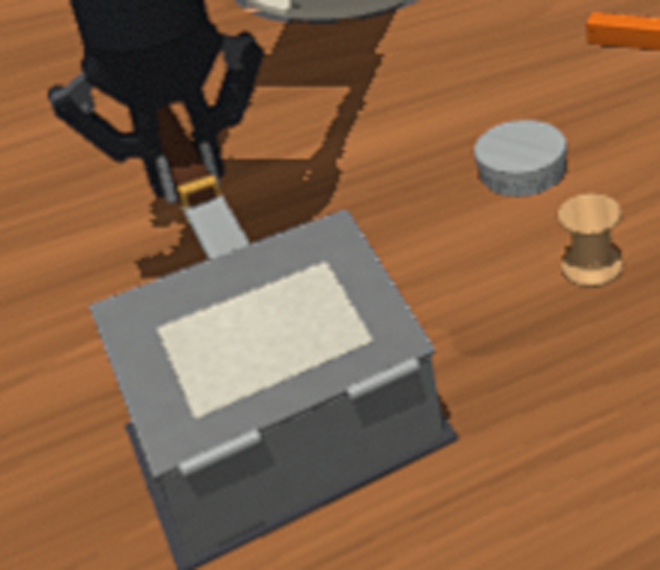

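The lid is up by about 9° (lip z 0.089), the load is about 2.4 N and nothing has slipped. I'll continue along the arc.

```bash
python3 -m crank '[{"dx":-0.2,"dy":0,"dz":-0.2,"ax":0,"ay":0,"az":0},{"dx":-0.2,"dy":0,"dz":-0.3,"ax":0,"ay":0,"az":0},{"dx":-0.2,"dy":0,"dz":-0.3,"ax":0,"ay":0,"az":0},{"dx":-0.2,"dy":0,"dz":-0.3,"ax":0,"ay":0,"az":0},{"dx":-0.2,"dy":0,"dz":-0.3,"ax":0,"ay":0,"az":0},{"dx":-0.2,"dy":0,"dz":-0.3,"ax":0,"ay":0,"az":0},{"dx":-0.2,"dy":0,"dz":-0.3,"ax":0,"ay":0,"az":0},{"dx":-0.2,"dy":0,"dz":-0.2,"ax":0,"ay":0,"az":0},{"dx":0,"dy":0,"dz":0,"ax":0,"ay":0,"az":0}]'
python3 - <<'E'
from h import *
o,p,R=pose(); print(p,R.round(3),o["ft_force"],o["wrist_torque"],o["width"])
for n in ["scene","top"]:
    m,im=snap(n,f"a10_{n}.png")
    for l in ["lifter_tip","lid_lip"]:
        print(n,l,[(np.round(d["position"],4).tolist(),round(d["conf"],2)) for d in eyes.place_of(n,l)][:4])
    if n=="scene": cv2.imwrite("pics/s10c.png",cv2.resize(im[150:370,80:300],None,fx=2.7,fy=2.7,interpolation=cv2.INTER_CUBIC)[:,:,::-1])
E
```

```text
time_s: 15.42
ee_pos: [0.4596, -0.2401, 0.1291]
ee_rot: [0.0, -0.015, 1.0, -0.0]
ft_force: [-2.8, 0.5, -2.0]
width: 0.0201
[ 0.45955835 -0.2401291   0.12905589] [[-1.    -0.03   0.001]
 [-0.03   1.    -0.   ]
 [-0.001 -0.    -1.   ]] [-2.7511355   0.52849312 -1.98578966] [-0.0385082   0.53664484  0.02127735] 0.020132558786568226
scene lifter_tip [([0.1934, 0.3381, 0.0076], 0.96), ([0.41, 0.2806, 0.0128], 0.84), ([0.5731, -0.2388, 0.143], 0.72), ([0.4122, 0.4299, 0.0076], 0.63)]
scene lid_lip [([0.5579, -0.2427, 0.1597], 0.78)]
top lifter_tip [([0.2004, 0.3393, 0.0125], 0.88), ([0.4117, 0.4252, 0.0114], 0.71), ([0.4094, 0.2817, 0.0131], 0.63)]
top lid_lip [([0.5535, -0.2407, 0.159], 0.96)]
```

View pics/s10c.png

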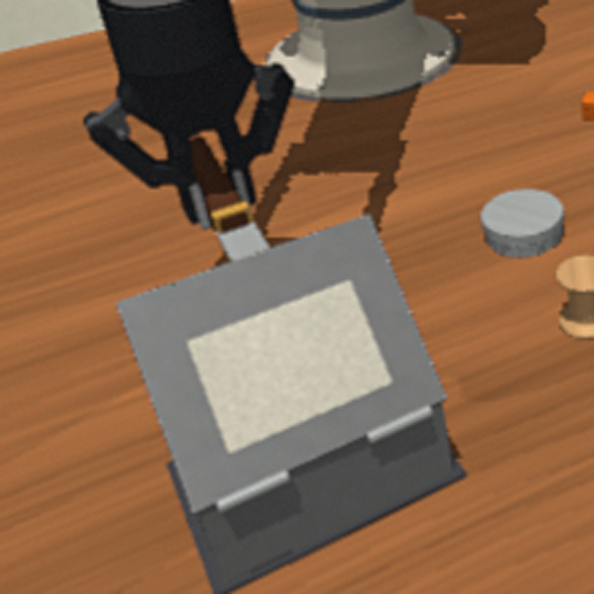

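The lid is now at about 43° by both kinematics and network. The blade's end bears on the underside about 18 mm in from the edge, and the wrist force (-2.75, -2.0) N is normal to the lid. I'll raise it another 6 mm.

```bash
python3 -m crank '[{"dx":0,"dy":0,"dz":-0.12,"ax":0,"ay":0,"az":0},{"dx":0,"dy":0,"dz":-0.12,"ax":0,"ay":0,"az":0},{"dx":0,"dy":0,"dz":0,"ax":0,"ay":0,"az":0},{"dx":0,"dy":0,"dz":0,"ax":0,"ay":0,"az":0}]'
python3 - <<'E'
from h import *
o,p,R=pose(); print(p,R.round(3),o["ft_force"],o["wrist_torque"],o["width"])
for n in ["scene","top"]:
    m,im=snap(n,f"a11_{n}.png"); np.savez(f"a11_{n}.npz",**{k:np.array(v) for k,v in m.items()})
    for l in ["lid_lip","lid_hinge","lifter_tip"]:
        print(n,l,[(np.round(d["position"],4).tolist(),round(d["conf"],2)) for d in eyes.place_of(n,l)][:4])
    if n=="scene": cv2.imwrite("pics/s11c.png",cv2.resize(im[220:350,110:260],None,fx=5,fy=4.5,interpolation=cv2.INTER_CUBIC)[:,:,::-1])
    else: cv2.imwrite("pics/t11c.png",cv2.resize(im[140:220,390:480],None,fx=7,fy=7,interpolation=cv2.INTER_CUBIC)[:,:,::-1])
E
```

```text
time_s: 16.23
ee_pos: [0.459, -0.24, 0.1347]
ee_rot: [0.0, -0.015, 1.0, -0.0]
ft_force: [-1.7, 0.5, -2.8]
width: 0.02
[ 0.45903688 -0.24004559  0.13465176] [[-1.   -0.03  0.  ]
 [-0.03  1.   -0.  ]
 [-0.   -0.   -1.  ]] [-1.72949641  0.51161651 -2.78151882] [0.01884293 0.48621416 0.00339181] 0.02003190435478545
scene lid_lip [([0.5564, -0.2396, 0.1647], 0.57)]
scene lid_hinge [([0.653, -0.2403, 0.0731], 0.85), ([0.5408, -0.2441, 0.0013], 0.49)]
scene lifter_tip [([0.5717, -0.2368, 0.1467], 0.79), ([0.4119, 0.2789, 0.0109], 0.68), ([0.1947, 0.337, 0.0067], 0.63)]
top lid_lip [([0.5583, -0.2435, 0.1603], 0.6)]
top lid_hinge [([0.6505, -0.236, 0.0711], 0.88)]
top lifter_tip [([0.4124, 0.4291, 0.0123], 0.93), ([0.572, -0.2357, 0.1475], 0.87), ([0.1986, 0.3373, 0.0111], 0.85), ([0.4067, 0.2805, 0.0136], 0.78)]
```

View pics/s11c.png

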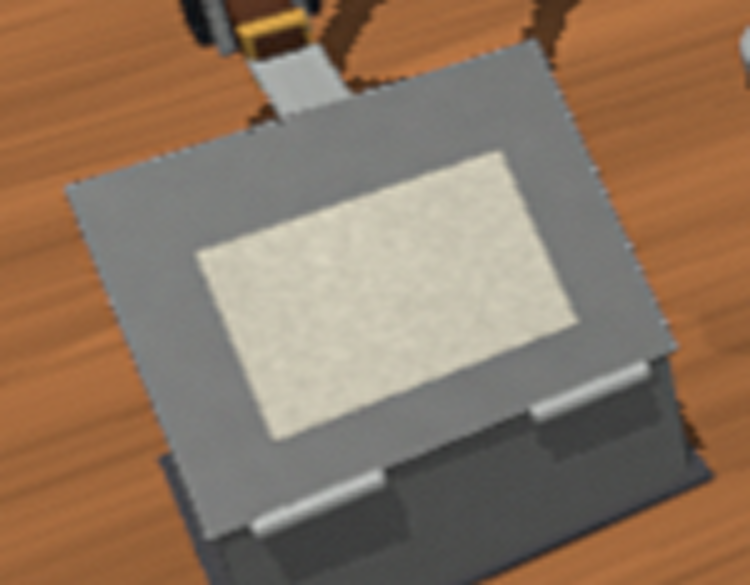

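View pics/t11c.png

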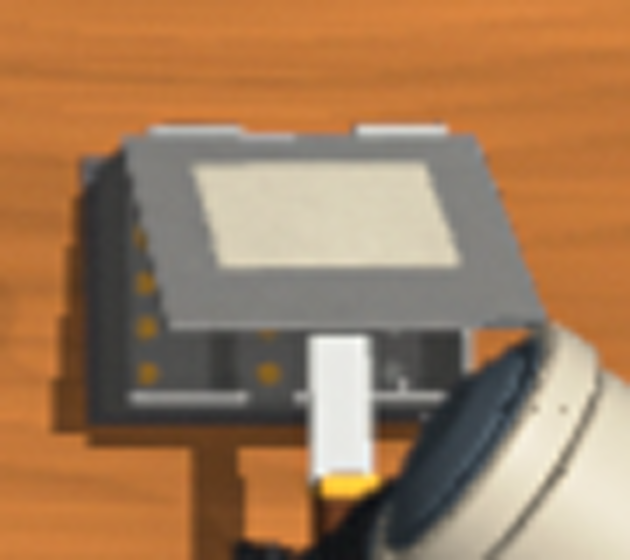

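The lid is propped open with eyelets visible under it, the blade entering under the lid's front edge at (340,340) in the top crop. I'll fit the angle from the corners, shut and open, in both cameras.

```bash
cat > fit.py <<'E'
from h import *
from scipy.optimize import least_squares
L={n:dict(np.load(f"a6_{n}.npz")) for n in("top","scene")}
def cor(P,s,o): return (np.array(P,float)+.5)/s-.5+np.array(o)
# order: front -y, front +y, back +y, back -y
shut={"scene":cor([[99,328],[347,233],[436,350],[157,473]],3,[100,180]),"top":cor([[477,289],[272,289],[268,120],[471,120]],4,[340,130])}
opn={"scene":cor([[66,186],[537,40],[677,350],[208,540]],[5,4.5],[110,220]),"top":cor([[547,326],[166,328],[122,137],[478,137]],7,[390,140])}
def mod(hx,hy,yaw,th):
    u=np.array([-np.cos(th),0,np.sin(th)]);n=np.array([np.sin(th),0,np.cos(th)])
    P=np.array([.13*u+.004*n+[0,-.078,0],.13*u+.004*n+[0,.078,0],.004*n+[0,.078,0],.004*n+[0,-.078,0]])
    c,s=np.cos(yaw),np.sin(yaw)
    return P@np.array([[c,-s,0],[s,c,0],[0,0,1]]).T+[hx,hy,.07]
def res(v):
    hx,hy,yaw,th,a,b,c,d=v; o=[]
    sh={"scene":[a,b],"top":[c,d]}
    for n in L:
        o+=[proj(L[n],mod(hx,hy,yaw,0))+sh[n]-shut[n],proj(L[n],mod(hx,hy,yaw,th))+sh[n]-opn[n]]
    return np.r_[np.concatenate(o).ravel(),np.array([a,b,c,d])*.7]
s=least_squares(res,[.652,-.24,.03,.78,0,0,0,0])
J=np.linalg.inv(s.jac.T@s.jac)
print(s.x.round(4),np.degrees(s.x[3]),"sd deg",np.degrees(np.sqrt(J[3,3])*.5)); print(s.fun[:-4].reshape(-1,2).round(1).tolist())
E
python3 fit.py
```

```text
[ 0.6524 -0.2355  0.0348  0.7615  0.0958  1.2912  1.4984 -0.3602] 43.630829827313875 sd deg 0.5747983835607623
[[-0.2, 0.0], [-0.1, 0.4], [0.1, 0.2], [0.1, -0.1], [0.1, 0.0], [0.0, 0.1], [-0.4, -0.1], [-0.5, -0.4], [-0.5, -0.2], [1.1, -0.9], [-0.1, -0.4], [-1.2, 0.8], [-0.2, 0.2], [0.0, -0.2], [0.6, -0.1], [0.3, 0.2]]
```

The estimates are 43.6° ± 0.6 (corner fit), 44.5° (kinematics) and 44.3° (network). I'll raise another 1.5 mm and then run the last checks.

```bash
python3 -m crank '[{"dx":0,"dy":0,"dz":-0.07,"ax":0,"ay":0,"az":0},{"dx":0,"dy":0,"dz":0,"ax":0,"ay":0,"az":0},{"dx":0,"dy":0,"dz":0,"ax":0,"ay":0,"az":0},{"dx":0,"dy":0,"dz":0,"ax":0,"ay":0,"az":0},{"dx":0,"dy":0,"dz":0,"ax":0,"ay":0,"az":0},{"dx":0,"dy":0,"dz":0,"ax":0,"ay":0,"az":0}]'
python3 - <<'E'
from h import *
o,p,R=pose(); print(p,o["ft_force"],o["width"],o["qvel"].round(3))
t=p+[.1123,0,.0149]; print("kin angle",np.degrees(np.arctan2(t[2]-.07,.652-t[0])))
for n in ["scene","top"]:
    m,im=snap(n,f"a12_{n}.png")
    for l in ["lid_lip","lid_hinge","lifter_tip","awl","jar","polish_tin","spool"]:
        print(n,l,[(np.round(d["position"],4).tolist(),round(d["conf"],2)) for d in eyes.place_of(n,l)][:2])
    if n=="scene": cv2.imwrite("pics/s12c.png",cv2.resize(im[220:350,110:260],None,fx=5,fy=4.5,interpolation=cv2.INTER_CUBIC)[:,:,::-1])
    else: cv2.imwrite("pics/t12c.png",cv2.resize(im[140:220,390:480],None,fx=7,fy=7,interpolation=cv2.INTER_CUBIC)[:,:,::-1])
E
```

```text
time_s: 17.38
ee_pos: [0.459, -0.2401, 0.1363]
ee_rot: [0.0, -0.015, 1.0, 0.0]
ft_force: [-1.1, 0.1, -3.3]
width: 0.0203
[ 0.45903703 -0.24009649  0.13627147] [-1.10647107  0.10453572 -3.33327785] 0.02027191102380203 [-0.001  0.001 -0.    -0.    -0.     0.002]
kin angle 45.18002577255571
scene lid_lip [([0.5597, -0.2405, 0.1617], 0.97)]
scene lid_hinge [([0.6502, -0.2414, 0.0719], 0.92)]
scene lifter_tip [([0.5728, -0.239, 0.1503], 0.88), ([0.4071, 0.2804, 0.0142], 0.85)]
scene awl [([0.5681, 0.2338, 0.0424], 0.67)]
scene jar [([0.6895, 0.0145, -0.0022], 0.88)]
scene polish_tin [([0.5676, 0.2321, 0.0427], 0.54), ([0.5409, -0.2398, 0.0002], 0.49)]
scene spool [([0.5651, -0.0144, -0.0013], 0.76), ([0.6528, -0.24, 0.0725], 0.15)]
top lid_lip [([0.5585, -0.2427, 0.1612], 0.71)]
top lid_hinge [([0.6502, -0.2356, 0.0686], 0.89)]
top lifter_tip [([0.5746, -0.2361, 0.147], 0.83), ([0.4112, 0.4284, 0.0092], 0.8)]
top awl [([0.5684, 0.2296, 0.0373], 0.79), ([0.6518, -0.2406, 0.0691], 0.55)]
top jar [([0.6858, 0.0121, -0.0017], 0.65)]
top polish_tin [([0.4335, -0.0038, 0.0007], 0.88)]
top spool [([0.5616, -0.0116, 0.0007], 0.76)]
```

View pics/s12c.png

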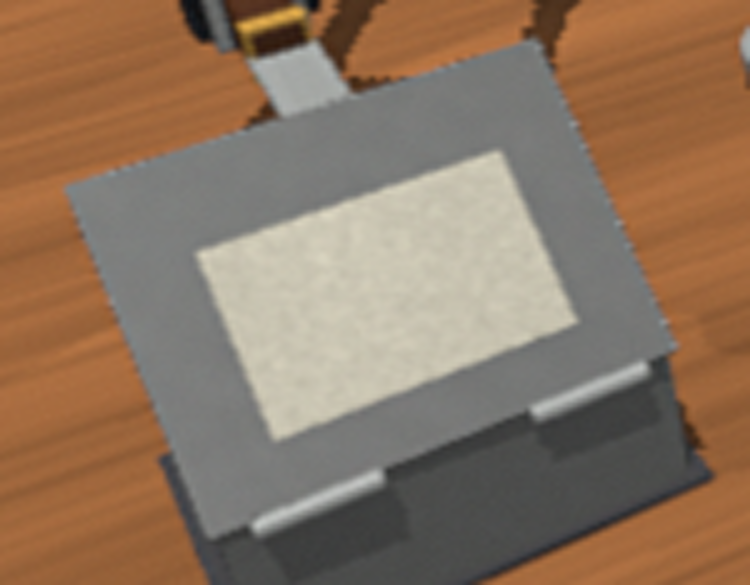

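View pics/a12_scene.png

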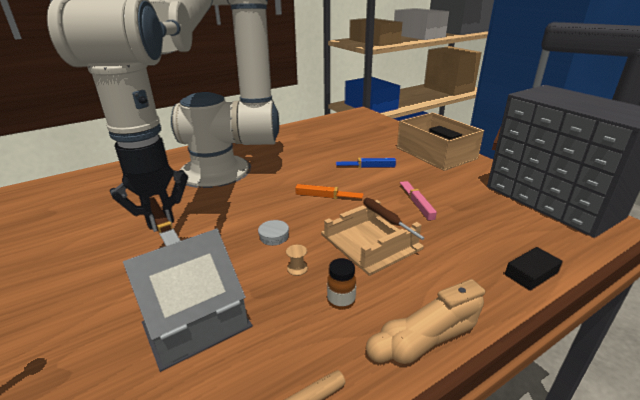

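View pics/t12c.png

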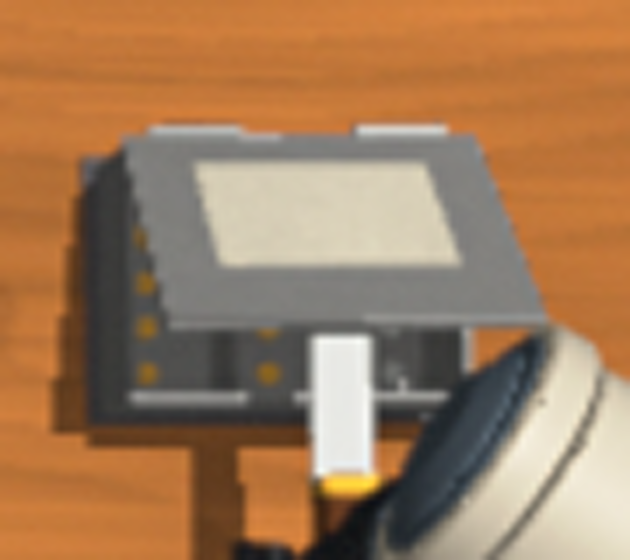

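All signs are good, so I'm handing in.

```bash
python3 - <<'E'
from h import *
o,p,R=pose(); print(o["time_s"],p,o["ft_force"],o["width"])
print(workorder.sign_off())
E
```

```text
18.175 [ 0.45902278 -0.24009715  0.13626439] [-0.95613882  0.08410456 -3.45232834] 0.020298359794489903
the job is handed in; nothing more can be done
None
```

I took the lifter from the rest, slid its blade about 11 mm under the lid's front edge and raised the lid to about 45°. I handed in at 18.2 s, with the lifter still gripped and only its blade holding the lid up.

**Last checks**
- **Angle:** kinematics gave 45.2° and the network points about 44.8°. The image-corner fit read 43.6° ± 0.6 before the final 1.5 mm raise and was not repeated. That puts it roughly 0.5–1° below the other two estimates.
- **Hold:** the wrist load was steady at about 3.5 N. The lifter had not visibly slipped, with the fingers reading 20 mm on the 22 mm handle. The end of the blade bears on the lid's underside about 17 mm in from the edge.
- **Other objects:** the awl, jar, tin and spool measured where they started, within the detectors' few millimetres. The last scene view missed the tin, but the top view found it in place. The pink, orange and blue look-alikes were left alone.

Two early move commands were refused for bad format, before anything had moved. While gripping, the wrist read about 6 N upward. That was probably the pads pressing the handle into its notch, and it cleared once I lifted.

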